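# Load the date stamp into the desk caddy and hang the caddy on its hooks

### The arm

A 7-joint arm with a two-finger parallel gripper is mounted at the origin on the work surface; the furniture and walls round the work are solid. World frame = base frame: x ahead of the robot, y to its left, z up, the work surface at z = 0. Lengths are in m, angles in degrees, forces in N, time in s.
With the tool pointing down it reaches from about 0.35 to 0.775 m from the base axis. Payload 3.1 kg.
Tool frame: the origin (TCP) lies on the centre line of the jaws, within the pads' length; the fingertips stand 17 mm ahead of it and the grasp point (between the pads) lies 2 mm behind it (robot.tip_reach is the distance from the TCP to the fingertips, in m); z points along the fingers, y is the direction in which the jaws open and shut (so a half turn about z gives the same grasp; the last joint's range is limited). The gripper opens to 85 mm and grips with 20 to 120 N. Pads are 22 mm wide; open, the fingers measure 114 mm over their backs; the gripper's body (76 mm by 85 mm) begins 54 mm behind the grasp point. The pads swing forward as they close: fully open they stand 13 mm farther back than shut.
Start: joints at [-71.889, 17.813, 0.802, 86.603, -0.252, 75.585, -1.558], TCP at [0.193, 0.515, 0.248] pointing down, gripper open.
Joint ranges: [-154.91, 154.91], [-16.99, 109.72], [-72.82, 74.43], [7.12, 147.25], [-82.49, 262.49], [11.32, 116.49], [-174.64, 174.64]. Speed limits (degrees/s): [159.86, 159.86, 180, 180, 180, 180, 180].

### API

Orientations are given as [roll, pitch, yaw] about the fixed x, y, z axes, in that order (R = Rz(yaw) Ry(pitch) Rx(roll)).
In Python, from station import robot, fingers, vision, workorder, recognise gives the robot as it stands. Calls block until the motion is done:
- robot.move_to(position, orientation): joint-space move of the TCP to a pose.
- robot.line_to(position, orientation=None, velocity=0.15, f_stop=None): straight line of the TCP; orientation=None keeps the orientation; velocity is the mean speed in m/s. With f_stop (N) it stops when the force on the tool has changed by that much, and returns True; else False.
- robot.move_j(angles): joint-space move.
- fingers.gripper_to(opening, force=None): opening from 0.0 (shut) to 1.0 (fully open); force is the grip in N (None keeps the last); returns when the fingers have stopped.
- robot.pause(seconds).
- robot.inverse_kinematics(position, orientation): joint angles nearest the present ones, or None.
- vision.grab_frame(name): name is "side" or "top"; returns the picture (400x640x3 uint8, red, green, blue); there is no depth.
- vision.calibration(name): a dict with "mtx" (3x3 intrinsics, pixels), "extrinsics" (4x4, takes a point from world to camera coordinates). Camera axes: x right, y up, looking along -z (the intrinsics and any distortion apply to the point x, -y, -z); pixel columns grow to the right and rows downward; lengths in m; the calibration is good to about 2 mm. A picture is of the moment at which its call begins. calibration takes no time and is no camera call.
A pose or a line that the arm cannot do raises robot.PlanningError and nothing moves.
- workorder.close_job(): hands the job in, once; it reports no verdict.
Trained networks look in the newest picture that a camera, given by its name, has taken for a name from the list of things; names that differ only in an ending like _2 or _b are one class to them, and where a whole thing is asked for, a point or a joint stands for the part that bears it (a point fixed in the world has none). Each returns a list of dicts, best first, with "p" (0 to 1); they miss things now and then, are a little off and sometimes report something else, mostly with a low value. They report only what shows in the picture. A call takes as long as a camera call. They do not tell look-alikes from the thing itself.
- recognise(label, camera): "rect" ([centre column, centre row, width, height] in pixels, round what is visible of it).
Readings, each from a call of its own:
- robot.current_time_s(): time.
- robot.current_joint_positions(): joint angles.
- robot.current_dq(): joint speeds.
- robot.current_joint_torque(): joint torques, N m.
- robot.current_tool_pos(): TCP position.
- robot.current_eef_rot(): TCP orientation.
- robot.current_contact_force(): force on the tool from outside, world axes, zero at the start.
- robot.current_torque(): the same for the moment, N m.
- robot.current_finger_gap(): opening from 0.0 (shut) to 1.0 (fully open).
Only numpy, scipy, OpenCV 4.12 (cv2) and the standard library are available. Lean on these libraries where they do the work, as an engineer would, in place of code of your own. Each camera call takes 0.05 s, during which the arm holds its last target. There are 200 camera calls.

### The job

Tidy the labelling kit away: put the wooden date stamp into the empty compartment of the green caddy where it stands on the table, then hang the caddy by its carrying handle on the pair of steel hooks of the stand, so that it hangs level with the stamp and the label roll still in it. Do not disturb the tea glass, the ink pad or the tin lid.

Things in the scene. Friction and masses are not known exactly. Their poses are not given: they have to be found in the camera images.
- date_stamp: Small wooden hand stamp standing upright, 70 high. Block base 20 (its x) x 46 (its y), 22 high; above it a round turned grip, at most 26 across, up to z = 69. Origin at the centre of the underside, z up. 40 g.
- caddy: Open green caddy tray, 220 (x) x 104 (y), walls 38 high, walls and floor 4 thick. A divider at x = 0, 33 high, makes two compartments 104 x 96 inside: the one at +x (farther from the robot) is empty, the one at -x holds the label roll. Two flat uprights (22 wide, 4 thick) at x = 0, y = +-50 carry a fixed grip bar (see handle_bar). Origin: centre of the underside, z up. About 0.4 kg.
- handle_bar (a point): Middle of the caddy's round black grip bar, diameter 10, which runs along the caddy's y over x = 0, 160 above the underside; 97 clear between the uprights. Axes as the caddy's.
- empty_compartment (a point): Point on the floor of the caddy's empty compartment, at its middle (55 along the caddy's +x); axes as the caddy's.
- label_roll: Roll of white and green labels, 74 in diameter, 30 high, lying flat in the caddy's compartment at -x. Origin at the centre of its underside.
- hook_seat (a point): Where the middle of the hung grip bar rests, midway between the hooks, 218 above the table. x: level, from the hooks to the column; y: along the hung bar; z up. Tips end 25 and arms 17 above it. The arms pass over the caddy's tray, so bring the handle in from the open front (-x), bar above the tips and tray below the hooks, then down.
- hook_stand: Fixed dark steel stand. Origin on the table under hook_seat, same axes. Two hooks of 7 rod at y = +-30 rise from the seat forward to red tip balls (diameter 10) at x = -30, and backward to level arms running from x = 34 to the column (24 wide, its face at x = 138, top at z = 240). Base plate x = -10 to 180, y = +-55, 12 high.
- tea_glass: Tea glass, 62 in diameter, 86 high; a bystander. Origin at the centre of its underside.
- ink_pad: Closed blue ink pad, 71 x 105 x 13; a bystander. Origin at the centre of its underside.
- tin_lid: Loose pale metal tin lid lying flat, 69 in diameter, 26 high; a bystander. Origin at the centre of its underside.
Things that resemble listed ones, but are neither listed nor needed, are in the scene too. What is meant by the date_stamp is not turquoise, and is the larger of those in its own colour.

How it is judged:
By the outcome, as a careful person would: the job done as asked, in the order asked, and still so for the second after the job is handed in, with the robot touching nothing.
It also fails if it takes over 61 s, if anything falls off the work surface, if the arm or the gripper's body presses on something with over 40 N, if the wrist force passes 120 N, or if a joint passes its speed limit or range.

## Working session

There is one attempt and no reset: what is moved stays moved. The work goes in short steps, each a Python script; the robot and the scene stay as the last script left them, time stands still between calls to the robot, and variables do not carry over. Pictures are saved under pics/ and viewed, about 8 in all and at most 12, crops included, and the job is handed in when it is done.

```bash
ls; mkdir -p pics
python3 - <<'E'
from station import robot, fingers, vision, workorder, recognise
import cv2,numpy as np
for n in ("side","top"):
    im=vision.grab_frame(n); cv2.imwrite(f"pics/{n}0.png",im[:,:,::-1])
    c=vision.calibration(n); print(n,{k:np.round(v,4).tolist() if not isinstance(v,str) else v for k,v in c.items()})
    for l in ("date_stamp","caddy","handle_bar","label_roll","hook_stand","tea_glass","ink_pad","tin_lid"):
        print(l,[(np.round(d["rect"],1).tolist(),round(d["p"],2)) for d in recognise(l,n)])
print(robot.current_time_s(),robot.current_eef_rot())
E
```

```text
pics
side {'mtx': [[369.2041, 0.0, 319.0373], [0.0, 369.2041, 201.1215], [0.0, 0.0, 1.0]], 'extrinsics': [[-0.9982, 0.0599, -0.0045, 0.4346], [-0.0421, -0.6444, 0.7635, -0.142], [0.0429, 0.7623, 0.6458, -0.9341], [0.0, 0.0, 0.0, 1.0]]}
date_stamp [([322.1, 322.9, 13.0, 33.1], 0.83), ([322.2, 287.3, 6.7, 22.0], 0.67), ([296.4, 301.4, 7.8, 18.1], 0.5)]
caddy [([310.7, 234.5, 92.4, 82.7], 0.65)]
handle_bar [([310.2, 233.6, 93.5, 79.5], 0.95)]
label_roll [([331.3, 246.4, 29.8, 26.9], 0.68)]
hook_stand [([299.1, 166.9, 73.1, 92.7], 0.8)]
tea_glass [([248.1, 312.3, 35.1, 42.8], 0.82), ([321.2, 321.8, 14.9, 32.3], 0.15)]
ink_pad [([301.2, 166.9, 77.2, 95.2], 0.6), ([370.5, 319.0, 31.7, 44.6], 0.57)]
tin_lid [([311.4, 232.5, 92.4, 83.4], 0.7), ([361.4, 205.4, 25.4, 19.2], 0.67)]
top {'mtx': [[452.4135, 0.0, 318.5369], [0.0, 452.4135, 197.589], [0.0, 0.0, 1.0]], 'extrinsics': [[0.0153, -0.9999, -0.0012, -0.0587], [0.9934, 0.0151, 0.1133, -0.4536], [-0.1133, -0.0029, 0.9936, -1.2564], [0.0, 0.0, 0.0, 1.0]]}
date_stamp [([265.5, 184.9, 14.3, 8.2], 0.47), ([273.8, 205.2, 9.7, 5.1], 0.41)]
caddy [([313.2, 197.2, 42.6, 77.5], 0.82)]
handle_bar [([312.5, 196.2, 39.3, 82.3], 0.81)]
label_roll [([314.4, 215.1, 26.1, 24.8], 0.87)]
hook_stand [([397.4, 183.6, 52.3, 81.5], 0.73)]
tea_glass [([245.5, 146.5, 23.3, 28.6], 0.82)]
ink_pad [([244.1, 238.8, 40.0, 25.0], 0.88)]
tin_lid [([372.8, 254.3, 25.6, 25.0], 0.97)]
0.9 [1.79997061e+02 8.82592710e-04 1.59506194e+02]
```

View pics/top0.png

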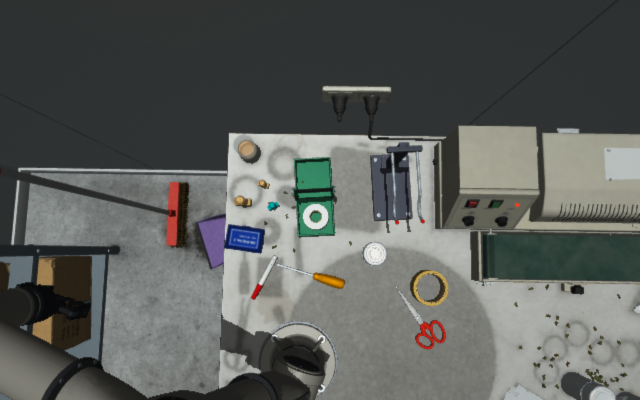

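View pics/side0.png

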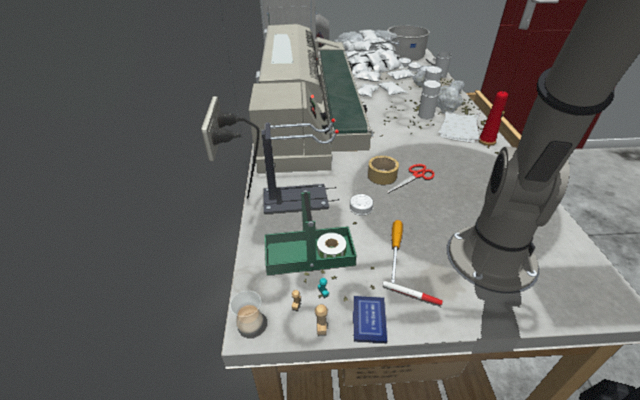

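The top view shows the caddy at about (315,197), the stand at (397,184) and the tall wooden stamp at about (243,201). The small wooden one is at (263,184) and the turquoise one at (273,206). In the side view the tall stamp is at (321,320). Next I zoom in for corners.

```bash
cat > h.py <<'E'
from station import robot, fingers, vision, workorder, recognise
import cv2,numpy as np
from scipy.optimize import least_squares
def proj(n,P):
    c=vision.calibration(n);E=np.array(c["extrinsics"]);K=np.array(c["mtx"])
    P=np.atleast_2d(P);q=P@E[:3,:3].T+E[:3,3];q=q*[1,-1,-1];u=q@K.T
    return u[:,:2]/u[:,2:]
def ray(n,uv,z):
    c=vision.calibration(n);E=np.array(c["extrinsics"]);K=np.array(c["mtx"])
    d=np.linalg.inv(K)@[uv[0],uv[1],1];d=E[:3,:3].T@(d*[1,-1,-1]);o=-E[:3,:3].T@E[:3,3]
    return o+d*(z-o[2])/d[2]
def crop(n,x0,y0,x1,y1,s,name,im=None):
    im=vision.grab_frame(n) if im is None else im
    cv2.imwrite(f"pics/{name}.png",cv2.resize(im[y0:y1,x0:x1,::-1],None,fx=s,fy=s,interpolation=cv2.INTER_CUBIC))
E
python3 - <<'E'
from h import *
crop("top",225,135,425,250,4,"t1")
crop("side",225,110,375,345,2.5,"s1")
for n,uv in(("top",(243,201)),("side",(321,334))): print(ray(n,uv,0.0 if n=="side" else .06))
for uv in((313,197),(397,184)): print(ray("top",uv,.02))
E
```

```text
[0.43794314 0.1561688  0.06      ]
[ 4.42257600e-01  1.83621419e-01 -1.11022302e-16]
[ 0.45657843 -0.03593865  0.02      ]
[ 0.49759502 -0.27519916  0.02      ]
```

View pics/t1.png

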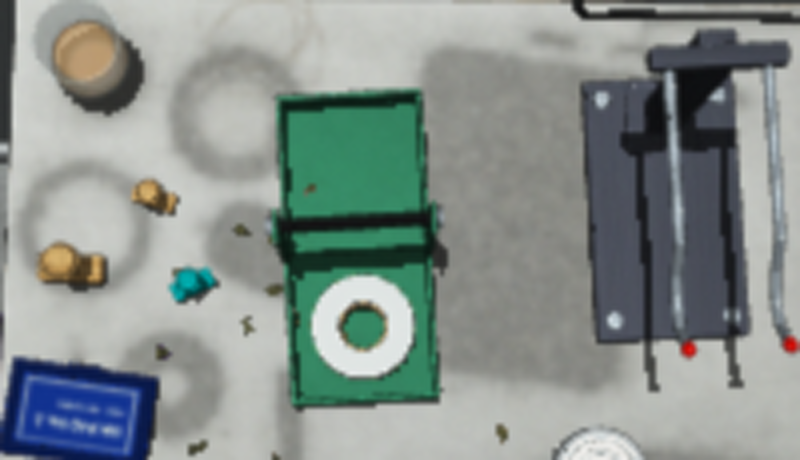

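View pics/s1.png

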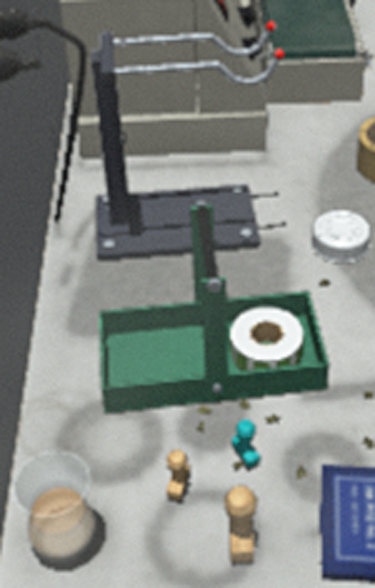

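```bash
cat > fit.py <<'E'
from h import *
T=lambda x,y:((x+.5)/4-.5+225,(y+.5)/4-.5+135)
S=lambda x,y:((x+.5)/2.5-.5+225,(y+.5)/2.5-.5+110)
def fit(obs,p0):
    def res(p):
        c,s=np.cos(p[2]),np.sin(p[2]);r=[]
        for n,uv,(x,y,z) in obs: r+=list((proj(n,[p[0]+c*x-s*y,p[1]+s*x+c*y,z])[0]-uv))
        return r
    f=least_squares(res,p0,loss="soft_l1");print(np.round([*f.x[:2],np.degrees(f.x[2])],4));print(np.round(np.reshape(res(f.x),(-1,2)),1).tolist());return f.x
print("caddy");fit([("top",T(279,95),(.11,.052,.038)),("top",T(421,91),(.11,-.052,.038)),("top",T(438,400),(-.11,-.052,.038)),("top",T(294,407),(-.11,.052,.038)),
 ("top",T(274,223),(0,.05,.16)),("top",T(438,217),(0,-.05,.16)),
 ("side",S(108,411),(.11,.052,0)),("side",S(327,388),(-.11,.052,0)),("side",S(203,207),(0,-.05,.162)),("side",S(213,283),(0,.05,.162))],[.457,-.036,0])
print("stand");fit([("top",T(582,82),(.18,.055,.012)),("top",T(598,343),(-.01,.055,.012)),("top",T(748,333),(-.01,-.055,.012)),
 ("top",T(689,349),(-.03,.03,.238)),("top",T(791,344),(-.03,-.03,.238)),
 ("side",S(279,54),(-.03,.03,.238)),("side",S(271,26),(-.03,-.03,.238)),("side",S(97,257),(.18,.055,.006)),("side",S(259,244),(-.01,.055,.006))],[.45,-.27,0])
print("stamp");fit([("top",T(62,260),(0,0,.060)),("top",T(105,257),(.01,-.023,.022)),("top",T(106,284),(-.01,-.023,.022)),
 ("side",S(231,561),(.01,.023,0)),("side",S(255,560),(-.01,.023,0)),("side",S(240,503),(0,0,.057))],[.44,.16,0])
print("tri stamp top",ray("top",T(62,260),.058),ray("side",S(240,503),.057))
E
python3 fit.py
```

```text
caddy
[ 0.4574 -0.0397  3.7164]
[[-0.3, 0.0], [0.8, -0.8], [0.7, -0.3], [-0.6, -0.2], [0.9, 1.0], [-0.7, 0.5], [-1.3, 0.5], [0.3, 0.7], [-0.0, 0.2], [0.4, -1.5]]
stand
[ 0.4073 -0.2653  3.6232]
[[-0.0, -0.5], [0.0, -0.3], [1.1, 0.4], [0.1, 0.1], [0.1, 0.1], [0.1, 0.8], [-0.2, 0.8], [-0.3, 0.4], [0.6, 0.0]]
stamp
[ 0.4403  0.1625 -1.2586]
[[0.6, 0.5], [0.4, -0.5], [-0.2, -0.3], [-0.1, 0.9], [-0.2, 0.9], [0.6, -1.3]]
tri stamp top [0.44184689 0.16458081 0.058     ] [0.44164269 0.16538212 0.057     ]
```

```bash
cat >> h.py <<'E'
SY=-1.3; CAD=np.array([.4574,-.0397]); CY=3.7; ST=np.array([.4073,-.2653]); STY=3.6
def off(c,yaw,x,y):
    a=np.radians(yaw);return np.array([c[0]+np.cos(a)*x-np.sin(a)*y,c[1]+np.sin(a)*x+np.cos(a)*y])
def rep(m=""):
    print(m,"t",round(robot.current_time_s(),2),"pos",np.round(robot.current_tool_pos(),4),"gap",round(robot.current_finger_gap(),3),"F",np.round(robot.current_contact_force(),1))
E
python3 - <<'E'
from h import *
for yaw in (SY,SY+180):
    for p in ([.441,.164,.15],[*off(CAD,CY,.062,0),.06],[*CAD,.16],[*ST,.26]):
        y=yaw if p[2]<.155 else yaw+5
        if p[2]>=.155: y=yaw-85 if yaw>90 else yaw+95
        q=robot.inverse_kinematics(p,[180,0,y]);print(round(y,1),p,None if q is None else np.round(q,0))
        q=robot.inverse_kinematics(p,[180,0,y-180]) ;print("  alt",None if q is None else np.round(q,0))
E
```

```text
-1.3 [0.441, 0.164, 0.15] [ -52.   15.   35.  108.  -10.   60. -104.]
  alt [-38.  14.  18. 108.  -5.  60.  71.]
-1.3 [np.float64(0.5192707683328751), np.float64(-0.035698996888316605), 0.06] [-33.  32.  47. 106. -29.  54. -64.]
  alt [-24.  28.  35. 106. -20.  52. 109.]
93.7 [np.float64(0.4574), np.float64(-0.0397), 0.16] [-36.  14.  46. 109. -12.  61.  19.]
  alt [ -49.   20.   65.  109.  -20.   63. -153.]
93.7 [np.float64(0.4073), np.float64(-0.2653), 0.26] [ 4. 11. 32. 96. -6. 75. 41.]
  alt [ -21.   16.   65.   97.  -15.   77. -129.]
178.7 [0.441, 0.164, 0.15] [-38.  14.  18. 108.  -5.  60.  71.]
  alt [ -52.   15.   35.  108.  -10.   60. -104.]
178.7 [np.float64(0.5192707683328751), np.float64(-0.035698996888316605), 0.06] [-24.  28.  35. 106. -20.  52. 109.]
  alt [-33.  32.  47. 106. -29.  54. -64.]
93.7 [np.float64(0.4574), np.float64(-0.0397), 0.16] [-36.  14.  46. 109. -12.  61.  19.]
  alt [ -49.   20.   65.  109.  -20.   63. -153.]
93.7 [np.float64(0.4073), np.float64(-0.2653), 0.26] [ 4. 11. 32. 96. -6. 75. 41.]
  alt [ -21.   16.   65.   97.  -15.   77. -129.]
```

Run:
```python
from h import *
o=[180,0,SY+180]
robot.move_to([.441,.164,.14],o)
fingers.gripper_to(.55,force=30)
robot.line_to([.441,.164,.054],o,velocity=.12,f_stop=8); rep("down")
fingers.gripper_to(0,force=30); rep("gripped")
robot.line_to([.441,.164,.14],velocity=.15); rep("lifted")
crop("side",225,180,425,345,4,"s2")
```

```text
down t 3.96 pos [0.4416 0.1642 0.0545] gap 0.552 F [ 1.  -0.   0.8]
gripped t 4.28 pos [0.4419 0.1645 0.0549] gap 0.29 F [0.7 0.2 3.3]
lifted t 5.01 pos [0.4401 0.1637 0.1391] gap 0.286 F [-0.2 -1.  -0.6]
```

View pics/s2.png

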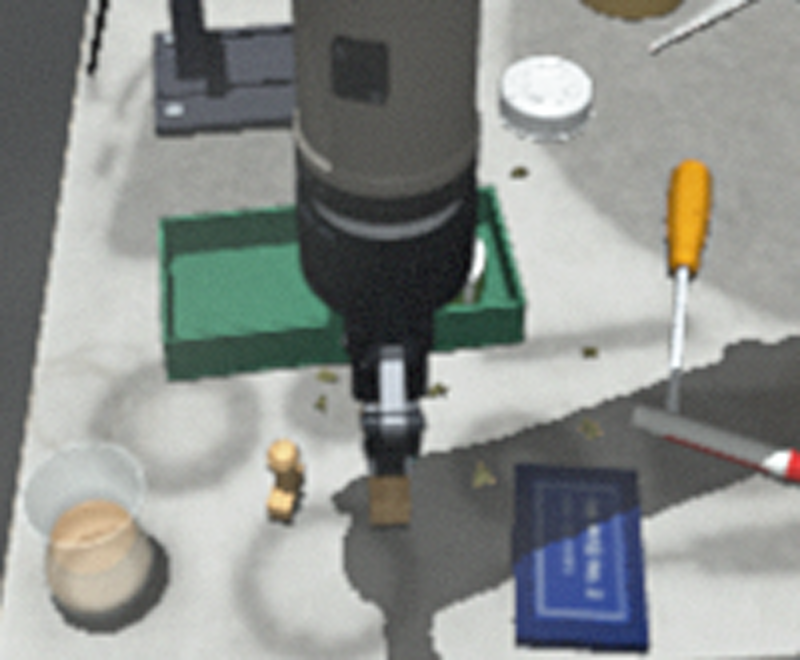

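The stamp is held upright (base at (390,500)) and the neighbours are undisturbed. Next I place it in the caddy.

Run:
```python
from h import *
o=[180,0,CY+180]; p=off(CAD,CY,.064,0)
robot.line_to([.441,.164,.28],velocity=.25)
robot.move_to([*p,.28],o)
robot.line_to([*p,.085],velocity=.2); rep("near")
s=robot.line_to([*p,.055],velocity=.04,f_stop=3); rep(f"placed {s}")
fingers.gripper_to(.5); rep("open")
robot.line_to([*p,.30],velocity=.2); rep("up")
q=off(CAD,CY,-.10,-.25)
robot.move_to([*q,.30],o); rep()
a=vision.grab_frame("top");b=vision.grab_frame("side")
crop("top",0,0,0,0,1,"x",None) if 0 else None
A=cv2.resize(a[135:250,225:425],(800,460),interpolation=cv2.INTER_CUBIC)
cv2.imwrite("pics/t3.png",A[:,:,::-1])
crop("side",235,140,395,345,2.8,"s3",b)
```

```text
near t 7.76 pos [ 0.5223 -0.0353  0.0861] gap 0.287 F [ 0.4 -1.  -1.1]
placed True t 8.38 pos [ 0.5208 -0.0349  0.0587] gap 0.284 F [-0.1  0.   2.5]
open t 8.7 pos [ 0.5198 -0.0354  0.0583] gap 0.498 F [-0.3  0.3  0.6]
up t 10.06 pos [ 0.5205 -0.0354  0.2988] gap 0.498 F [-0.1  0.4 -0.4]
 t 11.21 pos [ 0.3751 -0.2941  0.2996] gap 0.5 F [ 0.5  0.5 -0.8]
```

View pics/t3.png

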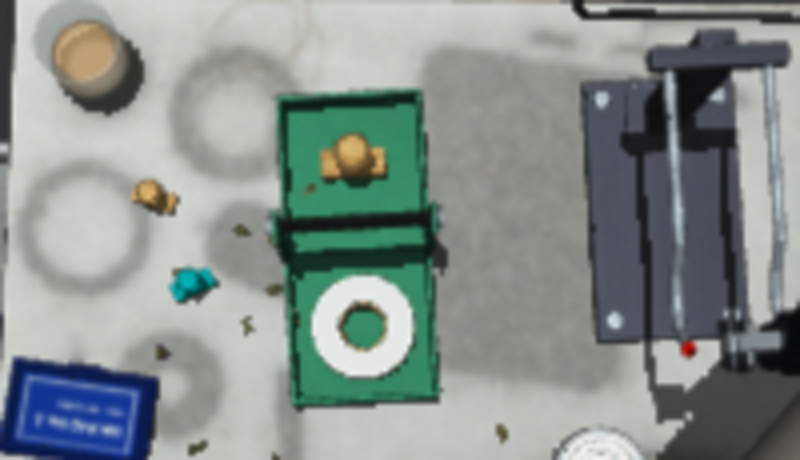

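View pics/s3.png

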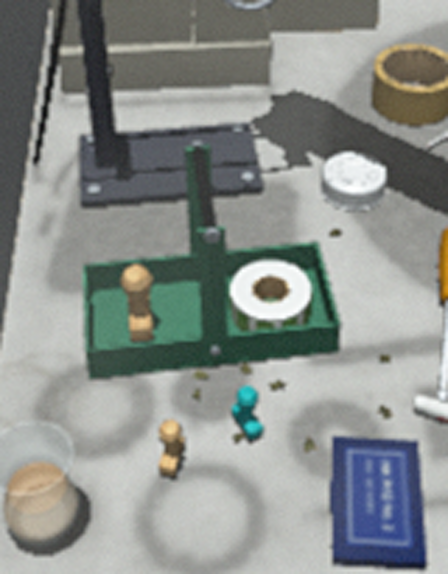

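The stamp stands in the compartment and all else is unmoved. Next I grip the handle, lift and move to the front of the hooks.

Run:
```python
from h import *
o=[180,0,CY+90]
robot.line_to([.375,-.28,.36],velocity=.3)
robot.move_to([*CAD,.26],o)
fingers.gripper_to(.6,force=70)
s=robot.line_to([*CAD,.158],o,velocity=.15,f_stop=8); rep(f"at bar {s}")
fingers.gripper_to(0,force=70); rep("grip")
robot.line_to([*CAD,.17],velocity=.04); rep("lift")
robot.line_to([*CAD,.268],velocity=.12); rep("lift2")
robot.line_to([.36,-.12,.268],velocity=.15)
robot.line_to([*off(ST,STY,-.08,0),.268],[180,0,STY+90],velocity=.15); rep("front")
robot.pause(.3)
a=vision.grab_frame("top");b=vision.grab_frame("side")
A=cv2.resize(a[140:290,290:440],(600,600),interpolation=cv2.INTER_CUBIC)
cv2.imwrite("pics/t4.png",A[:,:,::-1])
crop("side",250,80,400,220,5,"s4",b)
```

```text
at bar False t 14.6 pos [ 0.4581 -0.0399  0.1587] gap 0.601 F [ 0.2 -0.4  0.3]
grip t 15.07 pos [ 0.4583 -0.0397  0.1587] gap 0.09 F [ 0.6 -0.5  2.7]
lift t 15.53 pos [ 0.457  -0.0397  0.1698] gap 0.087 F [-0.2  0.6 -5.2]
lift2 t 16.49 pos [ 0.4566 -0.0396  0.2671] gap 0.09 F [ 0.5  0.3 -4.3]
front t 18.66 pos [ 0.3279 -0.2693  0.2678] gap 0.085 F [ 0.2  0.1 -5.1]
```

View pics/s4.png

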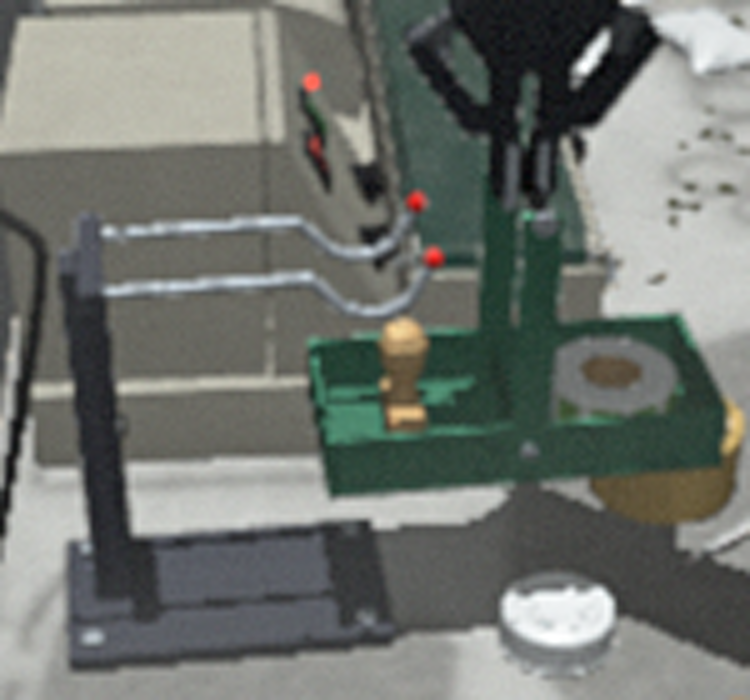

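The caddy is held level in front of the hooks with the bar above the tips (red balls at (416,200) and (433,257); bar end at (543,222)). Now I insert and lower it.

Run:
```python
from h import *
t=np.array(robot.current_tool_pos());e=off(t[:2],STY,0,.052)
print("bar end expected",proj("side",[*e,t[2]+.002])[0],"seen",(250+543/5,80+222/5))
s=robot.line_to([*ST,.268],velocity=.1,f_stop=6); rep(f"over {s}")
if not s:
    robot.line_to([*ST,.226],velocity=.08,f_stop=5); rep("near")
    s=robot.line_to([*ST,.212],velocity=.02,f_stop=3); rep(f"seat {s}")
    b=vision.grab_frame("side"); crop("side",250,80,400,220,5,"s5",b)
```

```text
bar end expected [358.13135112 123.77905452] seen (358.6, 124.4)
over False t 20.01 pos [ 0.4064 -0.2656  0.2679] gap 0.092 F [ 0.   0.3 -4.9]
near t 20.68 pos [ 0.4074 -0.2655  0.2262] gap 0.088 F [ 0.1  0.2 -4.3]
seat True t 21.19 pos [ 0.4075 -0.2654  0.2168] gap 0.089 F [0.9 0.7 5.2]
```

View pics/s5.png

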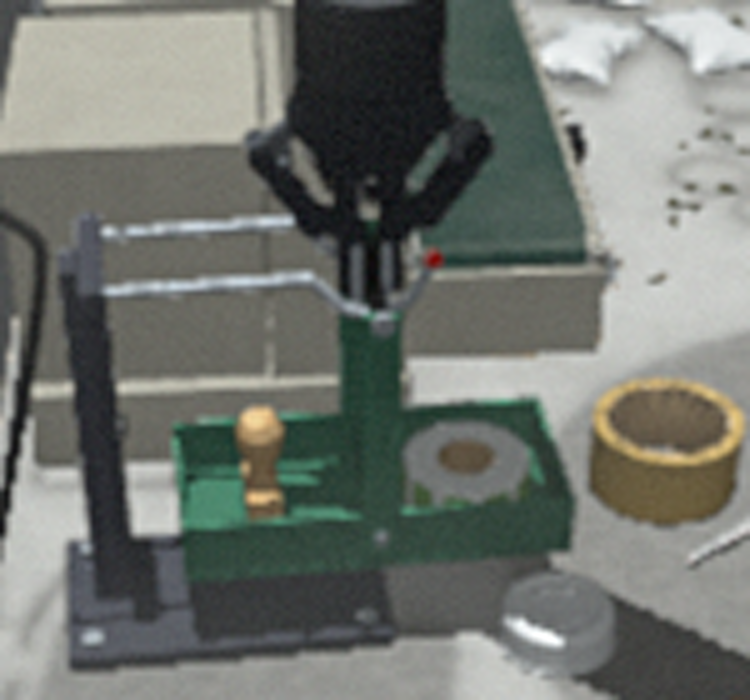

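The bar sits in the hooks with the tray level, contact felt at z = 0.2168. Releasing.

Run:
```python
from h import *
fingers.gripper_to(.15); robot.pause(.2); fingers.gripper_to(.4); rep("open")
robot.line_to([*ST,.24],velocity=.04,f_stop=4)
robot.line_to([*ST,.36],velocity=.15); rep("up")
robot.move_to([.40,.15,.42],[180,0,140]); robot.pause(1.5); rep("away")
a=vision.grab_frame("top");b=vision.grab_frame("side")
cv2.imwrite("pics/t6.png",cv2.resize(a[135:285,225:440],(774,540),interpolation=cv2.INTER_CUBIC)[:,:,::-1])
crop("side",225,80,400,345,2.2,"s6",b)
```

```text
open t 22.01 pos [ 0.4061 -0.2642  0.2151] gap 0.399 F [-0.2  0.9  0.7]
up t 23.73 pos [ 0.4069 -0.2649  0.3591] gap 0.401 F [-0.4 -0.1  0.6]
away t 26.78 pos [0.4  0.15 0.42] gap 0.403 F [-0.   0.5  0.7]
```

View pics/s6.png

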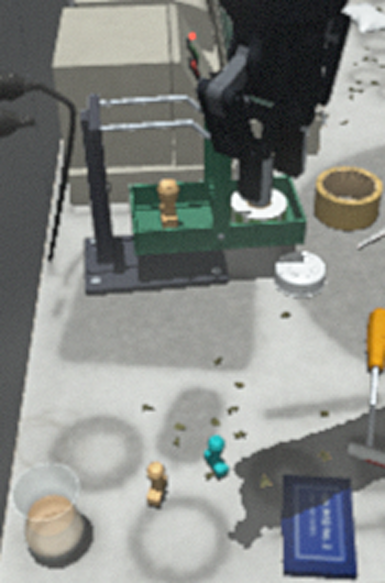

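View pics/t6.png

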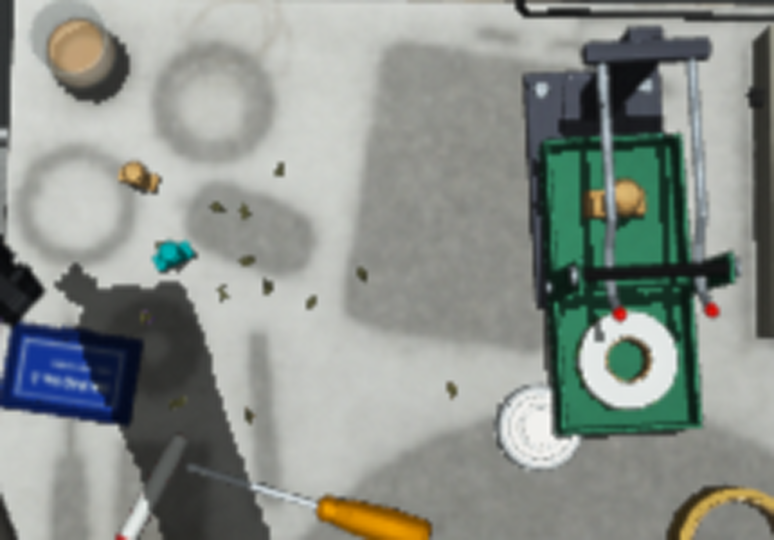

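Run:
```python
from h import *
c=lambda x,y:((x+.5)/2.2-.5+225,(y+.5)/2.2-.5+80)
for x in(.11,-.11):print(proj("side",[*off(ST,STY,x,.052),.058])[0])
print(c(135,258),c(305,243))
workorder.close_job(); rep("closed")
```

```text
[286.50601091 196.22586084]
[363.75313288 189.95210559]
(286.09090909090907, 197.0) (363.3636363636364, 190.1818181818182)
the job is handed in; nothing more can be done
the job is handed in; nothing more can be done
```

The date stamp is in the caddy's empty compartment, the caddy hangs by its handle on both hooks, and I handed the job in at about 27 s of robot time, inside the 61 s limit.

- **Stamp:** I picked up the larger wooden stamp and set it down upright in the empty compartment while the caddy stood on the table. Later pictures show it still standing there.
- **Hanging:** I brought the caddy in from the open front and lowered it until contact at TCP z = 0.217, where a bar resting on the seat should stop it. I then let go and backed off.
- **Last check, 1.5 s after backing off:** The stamp and label roll are both in the caddy. The lower edge of the tray is within 1 pixel of where a level, correctly seated caddy would appear in the side view.
- **Bystanders:** In the last pictures the tea glass, ink pad and tin lid look to be where they started; I did not measure them again.

No check failed or disagreed with another, and I saw no forces near the limits at any point I read them.

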